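Set the blank in the angled boring jig and snap the toggle clamp shut

ROBOT

A 6-joint arm with a two-finger parallel gripper is mounted at the origin on the work surface. World frame = base frame: x ahead of the robot, y to its left, z up, the work surface at z = 0. Lengths are in mm, angles in rad, forces in N, time in s.
With the tool pointing down it reaches from about 350 to 775 mm from the base axis. Payload 7.3 kg.
Tool frame: the origin (TCP) lies midway between the tips of the shut fingers; the grasp point (between the pads) lies 19 mm behind it (bot.grip_depth is the distance from the TCP to the grasp point, in mm); z points along the fingers, x is the direction in which the jaws open and shut, and the axes are right-handed (so a half turn about z gives the same grasp; the last joint's range is limited). The gripper opens to 92 mm and grips with 3 to 60 N. Pads are 19 mm wide; open, the fingers measure 130 mm over their backs; the gripper's body (75 mm by 190 mm) begins 47 mm behind the grasp point.
Start: joints at [-1.303, 0.342, 1.524, -0, 1.275, -0.146], TCP at [211.123, -480.703, 191.041] pointing down, gripper open.
Joint ranges: [-2.53, 2.53], [-0.77, 2.02], [0.04, 2.7], [-1, 4.14], [0.28, 2.66], [-3.11, 3.11]. Speed limits (rad/s): [2.57, 2.57, 3.14, 3.14, 3.14, 3.14].

INTERFACE

Orientations are given as [roll, pitch, yaw] about the fixed x, y, z axes, in that order (R = Rz(yaw) Ry(pitch) Rx(roll)).
In Python, from plant import bot gives the robot as it stands. The module is installed in compiled form; this text tells all that it offers.
- The arm moves only by the shell command python3 -m inch 'ROWS'. ROWS is JSON, a list that holds one entry, the list of rows, each a list of 7 numbers: the shift along the tool's x, y, z each as a share of 0.2 m, from -1 to 1, then the turn, a rotation vector about the tool's x, y, z each as a share of 45 degrees, from -1 to 1, then the closure, from -1 (fully open) to 1 (shut), so that 0 is half open. A call has exactly 10 rows; each row is the pose to reach, as a shift and turn from the pose commanded when the call began, along the tool's axes at that moment; what a row does not reach only later rows make up. A row lasts 1/8 s, in which the tool goes at most 62.5 mm and 10.7 degrees, less where a joint would pass 70% of its speed; a pose out of reach is approached as far as the arm can. A call with a number of a shift or a turn outside -1 to 1 is refused whole. A call with a gripper value outside its range is refused whole. The fingers move at their own pace and stop on an object; the grip force is fixed at half the most. Time passes only in rows, so rows that repeat a pose let the fingers close, or fill a call up. It gives the time, the measured TCP pose, the force and the opening at its end, in the units of the state.
- bot.get_obs(): the state, without advancing time (a new reading comes with each control period).
- bot.capture(name): name is "scene" or "top" or "wrist"; returns the picture (420x560x3 uint8, red, green, blue); there is no depth.
- bot.camera_params(name): a dict with "fx", "fy", "cx", "cy" (pixels), "k1" (the pictures are not rectified: a ray, as slopes to the right and down, at radius r is drawn at 1 + k1 r^2 times it, then the intrinsics apply), "R" (3x3) and "t" (3): a world point X has camera coordinates R X + t; the wrist camera has in their place "T_tool_cam" (4x4, takes a point from camera to tool coordinates, whose origin is the TCP and whose axes are the tool frame's). Camera axes: x right, y down, z forward; pixel columns grow to the right and rows downward; lengths in mm; the calibration is good to about 2 mm. A picture is of the moment at which its call begins: read the wrist's pose just before it. camera_params takes no time and is no camera call.
- bot.close_job(): hands the job in, once; it reports no verdict.
The state is a dict: "time": time; "joint_positions": joint angles; "dq": joint speeds; "tau": joint torques, N m; "tool_pos": TCP position; "tcp_rot": TCP orientation; "contact_force": force on the tool from outside, world axes, zero at the start; "moment": the same for the moment, N m; "grip_width": finger opening in mm.
Only numpy, scipy, OpenCV 4.12 (cv2) and the standard library are available. Lean on these libraries where they do the work, as an engineer would, in place of code of your own. Each camera call takes 0.05 s, during which the arm holds its last target.

TASK

A wooden blank lies on the sloped bed of the boring jig but has not been pushed up to its end stop. Slide it along the ledge until its end is hard against the stop, still lying flat with its edge on the ledge, and then press the toggle clamp's handle over until the clamp snaps past centre, stays down by itself and holds the blank. Leave the other things on the bench where they are.

Things in the scene. Friction and masses are not known exactly. Their poses are not given: they have to be found in the camera images.
- bed_corner (a point): Inner corner of the jig's sloped white bed (30 degrees), on its surface, where the faces of end stop and ledge meet. x: level along the ledge, INTO the stop; y: down the slope; z: out of the bed. Bed: x -275 to 55, y 0 to -246 mm. Ledge: y 0 to 18 mm, 14 mm proud. Stop block: x 0 to 36, y -91 to -1 mm, 50 mm high. The plywood jig is fixed, 340 x 290 mm, in a new place and yaw each time.
- bushing_top (a point): Top of the steel drill bushing (24 mm across, upright), same axes as bed_corner. It sits in an aluminium bracket bolted on the end stop, which overhangs the blank: bracket 50 to 58 mm above the bed, from x = -64 mm back over the stop, y -16 to -52 mm seen from bed_corner. An obstacle, not to be worked on.
- visor_edge (a point): Middle of the free edge of the dust hood's visor. The hood stands at the top of the slope: plywood back 240 mm long, upright, 332 mm high; the clear visor reaches 70 mm forward from its top, over the end of the clamp's handle. No room for a gripper pointing straight down there: come from the downhill side, fingers leaning with the bed. Axes: x along the ledge, y level, away from the hood, z up.
- blank: The blank: plain hardwood board, loose, 180 mm long (its x, along the ledge, to the stop), 60 wide (y), 22 thick (z), about 180 g; origin at its centre. It starts flat on the waxed bed, lower edge on the ledge, end 25 to 65 mm short of the stop. Home, seen from bed_corner, its centre is at x -90, y -30, z 11 mm. It slides with about 1 N; the end away from the stop is free to be pushed.
- clamp_handle (a joint): Handle angle, rad: 0 open (start), 1.187 shut on its stop. It swings in a plane square to the ledge; from the pivot it points up-slope (-y of bed_corner), raised off the bed by 1.239 minus this value. Easy (about 1 N) until the foot meets the blank at 0.77, then some 8 N at the grip near 0.9, falling to dead centre at 1.08, where it jumps shut and stays. Let go sooner, it springs back to 0.77.
- clamp_pivot (a point): Pivot pin of the handle, fixed to the jig, same axes as bed_corner: seen from there at x -100, y -136, z 48 mm. The plated steel toggle clamp is bolted to the bed uphill of the blank; its base is 36 mm wide on a foot 66 x 84 mm.
- clamp_grip (a point): Middle of the handle's black rubber grip: on its axis, 92 mm from the pivot, moving with the handle. The grip is round, 22 mm across, from 58 to 125 mm from the pivot. Push the side that faces down the slope when open and away from the bed when shut, all along its arc.
- clamp_foot: Rubber foot, 25 mm across, on the spindle at the end of the clamp's arm. The arm stands up beside the handle when open; shut, it reaches down the slope and the foot presses on the blank with about 35 N at x -100, y -30 mm seen from bed_corner. Origin: centre of its underside.
- mallet: Wooden mallet lying on the bench, head 80 x 130 x 65 mm, handle 150 mm long. Origin under the head's centre. Leave alone.
- square: Try square lying on the bench, wooden stock 22 x 120 x 20 mm, steel blade 190 x 40 mm. Origin under the stock's middle. Leave alone.
- glue: Glue bottle standing on the bench, 68 mm across, 190 mm high. Origin under its centre. Leave alone.
- tape: Tape measure lying on the bench, 75 x 65 x 34 mm. Origin under its centre. Leave alone.
Not all that is in view belongs to the job. Of the things shaped like the blank, the wooden one is meant.

How it is judged (in metres and radians):
On the way, in this order (a step that is already met when the one before it is completed fails the run):
1. the blank is hard against the end stop, flat and on the ledge, with the clamp still open (x of blank in the frame of bed_corner above -0.093 m and y of blank in the frame of bed_corner above -0.0335 m and z of blank in the frame of bed_corner below 0.014 m and angle between the x axis of blank and the x axis of bed_corner, either way round below 0.04 rad and value of joint clamp_handle below 0.7 rad), for 0.2 s.
2. the clamp has snapped shut on the blank (x of blank in the frame of bed_corner above -0.093 m and y of blank in the frame of bed_corner above -0.0335 m and z of blank in the frame of bed_corner below 0.014 m and angle between the x axis of blank and the x axis of bed_corner, either way round below 0.04 rad and value of joint clamp_handle above 1.13 rad), for 0.2 s.
At the end, for the whole second after the job is handed in: The blank lies flat on the bed within 3 mm of the end stop and 3.5 mm of the ledge, square to within 0.04 rad and at rest; the clamp handle is past centre and down (joint above 1.13 rad) and its foot presses on the blank with more than 10 N; the robot has let go (all of step 2 and contact force between clamp_foot and blank above 10 N and linear speed of blank below 0.01 m/s); the robot touches nothing.
It fails at once if a bystander (mallet, square, glue bottle, tape measure) is moved by more than 20 mm (distance of any of mallet, square, glue, tape from where it was at the start of the episode above 0.02 m).
It also fails if it takes over 48 s, if anything falls off the work surface, if the arm or the gripper's body presses on something with over 40 N, if the wrist force passes 120 N, or if a joint passes its speed limit or range.

## Working session

There is one attempt and no reset: what is moved stays moved. The work goes in short steps, Python scripts to look and compute and a shell command to move; the robot and the scene stay as the last step left them, time stands still between calls to the robot, and variables do not carry over. Pictures are saved under pics/ and viewed, and the job is handed in when it is done.

```bash
mkdir -p pics; python3 - <<'E'
from plant import bot
import cv2
print(bot.get_obs())
for n in ("scene","top"):
    im=bot.capture(n); cv2.imwrite(f"pics/{n}0.png",cv2.cvtColor(im,cv2.COLOR_RGB2BGR))
    print(n,bot.camera_params(n))
print(bot.camera_params("wrist"))
E
```

```text
{'time': 0.0, 'joint_positions': array([-1.30297868e+00,  3.42700606e-01,  1.52499704e+00,  4.33344537e-05,
        1.27537311e+00, -1.45997154e-01]), 'dq': array([ 6.69682576e-05, -2.25915662e-03, -7.51261147e-04, -3.58064650e-04,
        5.86987551e-04,  3.83347208e-04]), 'tau': array([-4.32237775e-04, -4.31237054e+01, -2.44223982e+01,  7.17594847e-02,
        5.59428404e-02, -1.65151228e-04]), 'tool_pos': array([ 211.02270105, -480.24191651,  190.36344258]), 'tcp_rot': array([-3.14133662e+00,  1.45634862e-03, -1.15699399e+00]), 'contact_force': array([ 0.28083926, -0.08984285, -0.02783126]), 'moment': array([ 0.02096932,  0.0010967 , -0.01690389]), 'grip_width': 91.59804632844448}
scene {'fx': 410.9303382186399, 'fy': 410.9303382186399, 'cx': 276.02529670139364, 'cy': 207.48077459184435, 'k1': -0.01926937365112238, 'R': array([[-6.09598203e-01,  7.92710556e-01,  7.05922835e-05],
       [ 6.19267032e-01,  4.76274894e-01, -6.24235988e-01],
       [-4.94872079e-01, -3.80489421e-01, -7.81235833e-01]]), 't': array([ 350.64322086, -201.90790806, 1632.13231735])}
top {'fx': 453.1892339224057, 'fy': 453.1892339224057, 'cx': 281.3122879817748, 'cy': 201.62744039400337, 'k1': 0.04925145650096106, 'R': array([[ 0.02399182, -0.99969941, -0.00504895],
       [-0.99757957, -0.02361063, -0.06540294],
       [ 0.06526407,  0.00660587, -0.99784616]]), 't': array([ -22.85335473,  555.662453  , 1264.04937267])}
{'fx': 324.07989315624906, 'fy': 324.07989315624906, 'cx': 282.52339540985724, 'cy': 220.44113413667804, 'k1': -0.020730176898030524, 'T_tool_cam': array([[ 9.99999345e-01, -7.97814542e-04, -8.20707040e-04,
        -1.78681751e-01],
       [ 9.98870789e-04,  9.58403618e-01,  2.85414624e-01,
        -7.73434618e+01],
       [ 5.58860659e-04, -2.85415257e-01,  9.58403787e-01,
        -1.93348057e+02],
       [ 0.00000000e+00,  0.00000000e+00,  0.00000000e+00,
         1.00000000e+00]])}
```

View pics/scene0.png

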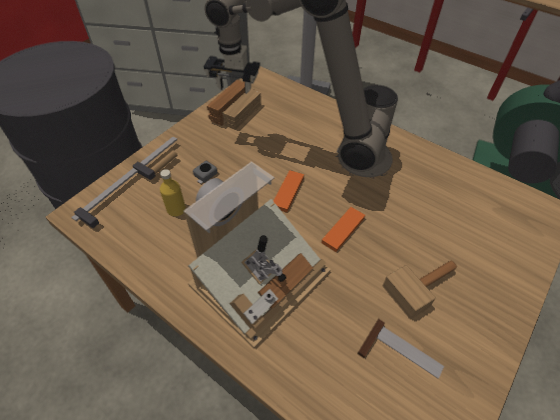

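View pics/top0.png

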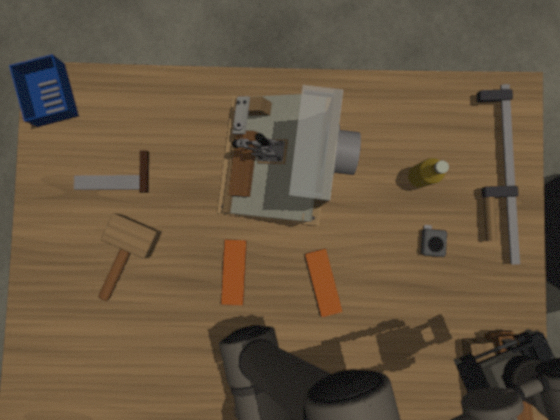

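The top view shows the jig at about (275,155). The ledge is on its left side (+y), the stop at the top (+x) and the hood on its right.

Things that could be taken for the blank, by top pixel:
- Brown board on the bed, (242,178)
- Orange bars, (234,272) and (322,283)
- Wood piece by the bar clamp, (490,215)
- Boards by the robot, scene (235,100)

I choose the wooden one on the bed and will check it in a close crop.

```bash
python3 - <<'E'
import cv2
a=cv2.imread("pics/top0.png")[75:235,205:365]; cv2.imwrite("pics/topc.png",cv2.resize(a,(800,800),interpolation=cv2.INTER_CUBIC)[:600] if 0 else cv2.resize(a,(600,600),interpolation=cv2.INTER_CUBIC))
a=cv2.imread("pics/scene0.png")[160:340,180:340]; cv2.imwrite("pics/scenec.png",cv2.resize(a,(533,600),interpolation=cv2.INTER_CUBIC))
E
```

```text
(no output)
```

View pics/topc.png

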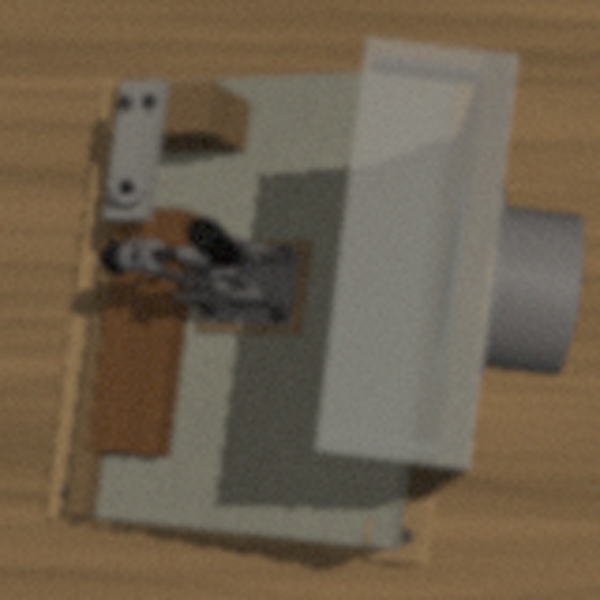

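View pics/scenec.png

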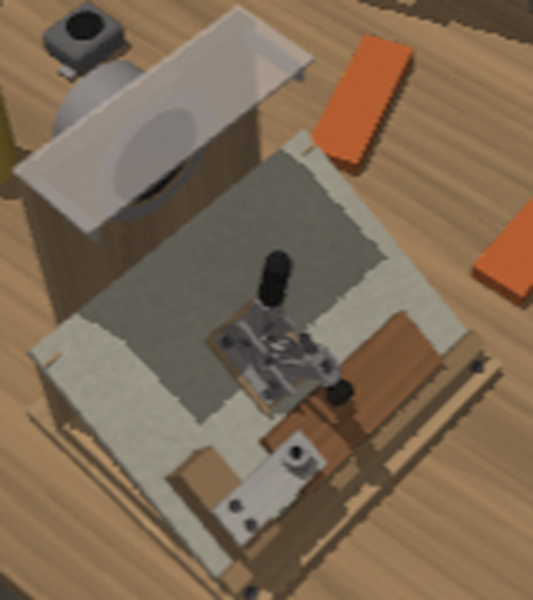

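The crop confirms a brown wooden board on the white bed, with its near end at crop y≈455. The clamp is open above it and the bracket is at the top left. Next I fit the jig pose (x, y, z, yaw) to named points in both views.

```bash
cat > h.py <<'E'
import numpy as np, cv2
from scipy.optimize import least_squares
from scipy.spatial.transform import Rotation as Ro
def proj(P,p,R=None,t=None):
    R=p["R"] if R is None else R; t=p["t"] if t is None else t
    c=np.atleast_2d(P)@np.asarray(R).T+t
    s=c[:,:2]/c[:,2:]; s=s*(1+p["k1"]*(s**2).sum(1,keepdims=True))
    return s*[p["fx"],p["fy"]]+[p["cx"],p["cy"]]
def jigR(yaw): # bed axes: y down-slope
    return Ro.from_euler('z',yaw).as_matrix()@Ro.from_euler('x',-30,degrees=True).as_matrix()
def wcam(p,pos,rot):
    Rt=Ro.from_euler('xyz',rot).as_matrix(); T=p["T_tool_cam"]
    Rc=Rt@T[:3,:3]; c=Rt@T[:3,3]+pos
    return Rc.T,-Rc.T@c
def cast(uv,p,R,t,q0,n):
    s=(np.array(uv)-[p["cx"],p["cy"]])/[p["fx"],p["fy"]]; u=s.copy()
    for _ in range(5): u=s/(1+p["k1"]*(u@u))
    d=R.T@np.r_[u,1]; c=-R.T@t
    return c+d*(n@(q0-c))/(n@d)
E
cat > fit0.py <<'E'
from h import *
from plant import bot
S=bot.camera_params("scene");T=bot.camera_params("top")
tp=[((-275,-246,0),(405,548)),((55,-246,0),(475,80)),((-275,0,0),(97,517)),((-64,-16,58),(104,218)),((-64,-52,58),(155,220))]
sc=[((-275,-246,0),(302,132)),((55,-246,0),(30,352)),((-64,-16,58),(327,468)),((-64,-52,58),(298,430))]
A=np.array([a for a,_ in tp],float);a=np.array([b for _,b in tp])/3.75+[205,75]
B=np.array([x for x,_ in sc],float);b=np.array([y for _,y in sc])*.3+[180,160]
def f(v):
    R=jigR(v[3]); 
    return np.r_[(proj(A@R.T+v[:3],T)-a).ravel(),(proj(B@R.T+v[:3],S)-b).ravel()]
r=least_squares(f,[650,150,50,0],x_scale=[100,100,100,1],loss='soft_l1'); v=r.x
print(v.round(3)); print(f(v).reshape(-1,2).round(1).tolist())
np.save("jig.npy",v)
R=jigR(v[3])
# blank near end corners in top view, plane z=22
for uv in ((95,453),(168,457)):
    P=cast(np.array(uv)/3.75+[205,75],T,T["R"],T["t"],R@[0,0,22]+v[:3],R[:,2]); print(R.T@(P-v[:3]))
for uv in ((403,311),(443,360)):
    P=cast(np.array(uv)*.3+[180,160],S,S["R"],S["t"],R@[0,0,22]+v[:3],R[:,2]); print(R.T@(P-v[:3]))
piv=R@[-100,-136,48]+v[:3]; print("pivot",piv)
for q in(0,.77,1.187):
    e=1.239-q; print(q,"grip",R@(np.array([-100,-136,48])+92*np.array([0,-np.cos(e),np.sin(e)]))+v[:3])
E
python3 fit0.py
```

```text
[ 7.94368e+02  1.00474e+02  2.32420e+01 -1.09000e-01]
[[-4.2, 0.7], [-6.3, -1.5], [0.4, -0.1], [1.3, 1.0], [-1.4, 0.5], [-0.1, 0.4], [-0.4, -0.3], [-1.6, -1.2], [-0.9, 0.3]]
[-229.2921802    -5.10315075   22.        ]
[-227.24931854  -70.50662178   22.        ]
[-230.66796612  -59.12184317   22.        ]
[-231.23269012   -0.36646012   22.        ]
pivot [684.78174632  18.10007116 132.8108664 ]
0 grip [686.68485794  35.53433879 223.12379171]
0.77 grip [679.32569333 -31.88243506 209.85618136]
1.187 grip [676.4070501  -58.6199142  182.88988705]
```

```bash
python3 -m inch '[[[-0.1,-0.1,-0.3,0,0,0,-1],[-0.3,-0.3,-0.6,0,0,0.1,-1],[-0.6,-0.5,-0.9,0,0,0.3,-1],[-0.9,-0.8,-1,0,0,0.5,-1],[-1,-0.9,-1,0,0,0.66,1],[-1,-0.9,-1,0,0,0.66,1],[-1,-0.9,-1,0,0,0.66,1],[-1,-0.9,-1,0,0,0.66,1],[-1,-0.9,-1,0,0,0.66,1],[-1,-0.9,-1,0,0,0.66,1]]]'
```

```text
time: 1.35
tool_pos: [295.2, -225.8, 390.5]
tcp_rot: [3.141, 0.001, -1.677]
contact_force: [0.5, 0.6, -0.2]
grip_width: 36.4
```

```bash
python3 -m inch '[[[-0.3,-0.3,0,0,0,0,1],[-0.6,-0.6,0,0,0,0,1],[-0.8,-0.8,0,0,0,0,1],[-1,-1,0,0,0,0,1],[-1,-1,0,0,0,0,1],[-1,-1,0,0,0,0,1],[-1,-1,0,0,0,0,1],[-1,-1,0,0,0,0,1],[-1,-1,0,0,0,0,1],[-1,-1,0,0,0,0,1]]]'
python3 -m inch '[[[-0.3,0,0,0,0,0,1],[-0.6,0,0,0,0,0,1],[-0.8,0,0,0,0,0,1],[-0.8,0,0,0,0,0,1],[-0.8,0,0,0,0,0,1],[-0.8,0,0,0,0,0,1],[-0.8,0,0,0,0,0,1],[-0.8,0,0,0,0,0,1],[-0.8,0,0,0,0,0,1],[-0.8,0,0,0,0,0,1]]]'
python3 - <<'E'
from plant import bot
import cv2,pickle
o=bot.get_obs(); im=bot.capture("wrist"); pickle.dump(o,open("o1.pkl","wb"))
b=cv2.cvtColor(im,cv2.COLOR_RGB2BGR);cv2.imwrite("pics/w1.png",b);cv2.imwrite("pics/w1b.png",cv2.resize(b,(800,600),interpolation=cv2.INTER_CUBIC))
print(o["tool_pos"],o["tcp_rot"],o["joint_positions"])
E
```

```text
time: 2.6
tool_pos: [515.0, -47.6, 391.4]
tcp_rot: [-3.141, -0.0, -1.676]
contact_force: [-0.6, 0.3, -0.2]
grip_width: 0.8
time: 3.85
tool_pos: [532.0, 111.9, 391.0]
tcp_rot: [-3.142, -0.0, -1.675]
contact_force: [0.3, -0.6, -0.2]
grip_width: 0.1
[531.99722125 111.9016764  390.98888812] [-3.14157241e+00 -8.59802541e-05 -1.67546936e+00] [ 6.63769842e-02  3.17451820e-01  1.02413893e+00 -9.05394982e-05
  1.79999658e+00  1.74182577e+00]
```

View pics/w1b.png

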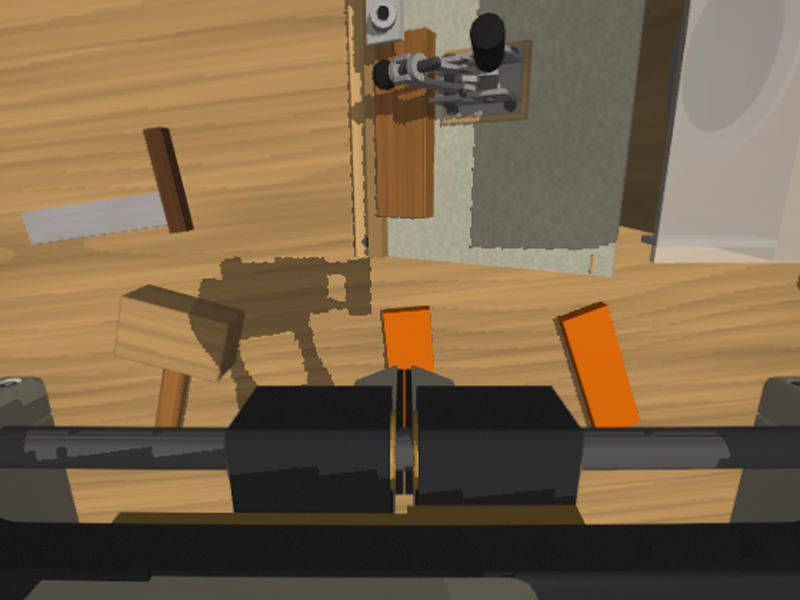

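The wrist view shows these points (800-wide pixels):
- Blank near end, (377,215) to (433,217)
- Bed corner (-275,0), (387,257)
- Bed corner (-275,-246), (612,276)
- Bushing, (382,14)
- Grip, (488,40)
- Foot, (385,74)

I refit with all three views.

```bash
cat > fit1.py <<'E'
from h import *
from plant import bot
import pickle
S=bot.camera_params("scene");T=bot.camera_params("top");W=bot.camera_params("wrist")
o=pickle.load(open("o1.pkl","rb"));WR,Wt=wcam(W,o["tool_pos"],o["tcp_rot"])
L=[]
for p,uv in [((-275,0,0),(97,517)),((-64,-16,58),(104,218)),((-64,-52,58),(155,220))]: L.append(('T',p,np.array(uv)/3.75+[205,75]))
for p,uv in [((-275,-246,0),(302,132)),((55,-246,0),(30,352)),((-64,-16,58),(327,468)),((-64,-52,58),(298,430))]: L.append(('S',p,np.array(uv)*.3+[180,160]))
for p,uv in [((-275,0,0),(387,257)),((-275,-246,0),(612,276)),((-64,-16,58),(367,42)),((-64,-52,58),(404,42))]: L.append(('W',p,np.array(uv)*.7))
def pr(k,P):
    return proj(P,T)[0] if k=='T' else proj(P,S)[0] if k=='S' else proj(P,W,WR,Wt)[0]
def f(v):
    R=jigR(v[3]); return np.concatenate([pr(k,R@np.array(p,float)+v[:3])-uv for k,p,uv in L])
if __name__=="__main__":
    r=least_squares(f,[700,100,50,-.1],x_scale=[100,100,100,1],loss='soft_l1'); v=r.x
    print(v.round(3)); 
    for l,e in zip(L,f(v).reshape(-1,2).round(1)): print(l[0],l[1],e)
    np.save("jig.npy",v); R=jigR(v[3])
    for k,uvs in (('T',((95,453),(168,457))),('S',((403,311),(443,360))),('W',((377,215),(433,217)))):
        for uv in uvs:
            uv=np.array(uv,float)
            uv,p,a,b={'T':(uv/3.75+[205,75],T,T["R"],T["t"]),'S':(uv*.3+[180,160],S,S["R"],S["t"]),'W':(uv*.7,W,WR,Wt)}[k]
            print(k,(R.T@(cast(uv,p,a,b,R@[0,0,22]+v[:3],R[:,2])-v[:3])).round(1))
E
python3 fit1.py
```

```text
[ 7.94361e+02  1.03960e+02  3.13310e+01 -9.90000e-02]
T (-275, 0, 0) [-0.3 -0.1]
T (-64, -16, 58) [-0.1  0.4]
T (-64, -52, 58) [-2.8 -0.2]
S (-275, -246, 0) [-0.2 -0.8]
S (55, -246, 0) [-0.4 -0.6]
S (-64, -16, 58) [-0.8 -1.9]
S (-64, -52, 58) [-0.1 -0.4]
W (-275, 0, 0) [ 1.5 -1. ]
W (-275, -246, 0) [-1.6 -0.3]
W (-64, -16, 58) [0.8 3.2]
W (-64, -52, 58) [-2.4 -0.7]
T [-229.5   -8.    22. ]
T [-228.  -73.   22.]
S [-227.   -57.5   22. ]
S [-227.1    0.9   22. ]
W [-225.7    1.7   22. ]
W [-225.4  -69.2   22. ]
```

```bash
sed -i 's/((-64,-52,58),(155,220))/((-64,-52,50),(155,220))/; s/((-64,-52,58),(404,42))/((-64,-52,50),(404,42))/; s/((-275,-246,0),(612,276)),//' fit1.py; python3 fit1.py
python3 - <<'E'
import cv2
a=cv2.imread("pics/w1.png")[0:200,230:440]; cv2.imwrite("pics/w1c.png",cv2.resize(a,(630,600),interpolation=cv2.INTER_CUBIC))
E
```

```text
[ 7.95724e+02  1.04646e+02  3.04410e+01 -1.03000e-01]
T (-275, 0, 0) [-0.8 -0.7]
T (-64, -16, 58) [-0.3 -0.1]
T (-64, -52, 50) [-1.4  0.1]
S (-275, -246, 0) [ 0.1 -0.2]
S (55, -246, 0) [-0.4 -0.2]
S (-64, -16, 58) [-0.8 -1.2]
S (-64, -52, 58) [-0.2  0.2]
W (-275, 0, 0) [ 0.4 -1.8]
W (-64, -16, 58) [0.1 2.3]
W (-64, -52, 50) [-0.1 -0.1]
T [-230.8  -10.    22. ]
T [-229.1  -74.9   22. ]
S [-228.1  -59.3   22. ]
S [-228.4   -1.    22. ]
W [-2.27e+02 -2.00e-01  2.20e+01]
W [-226.5  -71.1   22. ]
```

View pics/w1c.png

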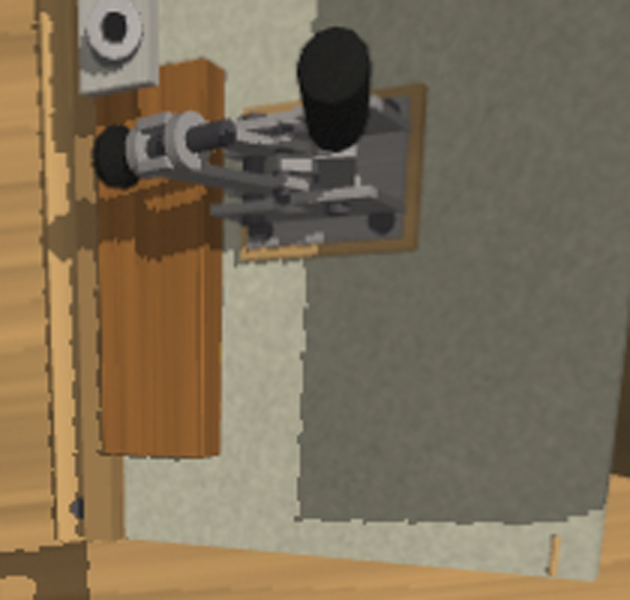

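The jig fit is consistent: corner (796,105,30), yaw -0.103. All views put the blank's near end at x≈-228, so about 48 mm to push. I plan to lean the tool with the bed, jaws across the ledge, and come down behind the blank's near end.

```bash
cat > go.py <<'E'
import sys
from h import *
from plant import bot
def delta(bx,by,bz,mode):  # mode 'y': jaws along bed y ; 'x': jaws along bed x
    v=np.load("jig.npy"); R=jigR(v[3]); o=bot.get_obs()
    p=R@[bx,by,bz]+v[:3]
    Rg=R@(np.array([[0,-1,0],[-1,0,0],[0,0,-1]]).T if mode=='y' else np.diag([1,-1,-1]))
    Rt=Ro.from_euler('xyz',o["tcp_rot"]).as_matrix()
    print("bed now",(R.T@(o["tool_pos"]-v[:3])).round(1),"t",o["time"],"F",(R.T@o["contact_force"]).round(1),"target world",p.round(1))
    print("shift",(Rt.T@(p-o["tool_pos"])/200).round(3),"turn",(Ro.from_matrix(Rt.T@Rg).as_rotvec(degrees=True)/45).round(3))
delta(*map(float,sys.argv[1:4]),sys.argv[4])
E
python3 go.py -256 -30 90 y; python3 go.py -256 -30 8 y
```

```text
bed now [-263.1 -197.5  302.3] t 3.9 F [-0.4  0.3  0.1] target world [543.  149.9 123.4]
shift [-0.195 -0.035  1.338] turn [ 0.     0.667 -0.002]
bed now [-263.1 -197.5  302.3] t 3.9 F [-0.4  0.3  0.1] target world [538.8 109.1  52.4]
shift [ 0.01  -0.035  1.693] turn [ 0.     0.667 -0.002]
```

```bash
python3 -m inch '[[[-0.1,0,0.1,0,0.1,0,1],[-0.2,0,0.3,0,0.3,0,1],[-0.3,-0.02,0.5,0,0.5,0,1],[-0.39,-0.03,0.7,0,0.667,0,1],[-0.39,-0.03,0.9,0,0.667,0,1],[-0.39,-0.03,1,0,0.667,0,1],[-0.39,-0.03,1,0,0.667,0,1],[-0.39,-0.03,1,0,0.667,0,1],[-0.39,-0.03,1,0,0.667,0,1],[-0.39,-0.03,1,0,0.667,0,1]]]'; python3 go.py -256 -30 8 y
```

```text
time: 5.15
tool_pos: [546.4, 188.9, 192.0]
tcp_rot: [-3.14, -0.523, -1.677]
contact_force: [-0.5, -0.0, 0.5]
grip_width: 0.4
bed now [-256.6  -30.4  169. ] t 5.15 F [-0.5 -0.3  0.4] target world [538.8 109.1  52.4]
shift [-0.001 -0.003  0.805] turn [-0.001  0.001 -0.003]
```

Straight down along the bed normal to 10 mm above it, then a look.

```bash
python3 -m inch '[[[0,0,0.25,0,0,0,1],[0,0,0.45,0,0,0,1],[0,0,0.6,0,0,0,1],[0,0,0.7,0,0,0,1],[0,0,0.75,0,0,0,1],[0,0,0.79,0,0,0,1],[0,0,0.79,0,0,0,1],[0,0,0.79,0,0,0,1],[0,0,0.79,0,0,0,1],[0,0,0.79,0,0,0,1]]]'; python3 go.py -187 -30 11 y
python3 - <<'E'
from plant import bot
import cv2
a=cv2.cvtColor(bot.capture("wrist"),cv2.COLOR_RGB2BGR);cv2.imwrite("pics/w2.png",cv2.resize(a,(800,600)))
a=cv2.cvtColor(bot.capture("scene"),cv2.COLOR_RGB2BGR)[150:350,180:380];cv2.imwrite("pics/s2.png",cv2.resize(a,(600,600)))
E
```

```text
time: 6.4
tool_pos: [538.0, 110.5, 54.5]
tcp_rot: [-3.141, -0.524, -1.675]
contact_force: [-0.2, -0.1, 0.2]
grip_width: 0.3
bed now [-256.9  -29.9   10.5] t 6.4 F [-0.2 -0.2  0.1] target world [607.6 103.5  55. ]
shift [-0.    -0.35  -0.003] turn [ 0.    -0.    -0.002]
```

View pics/w2.png

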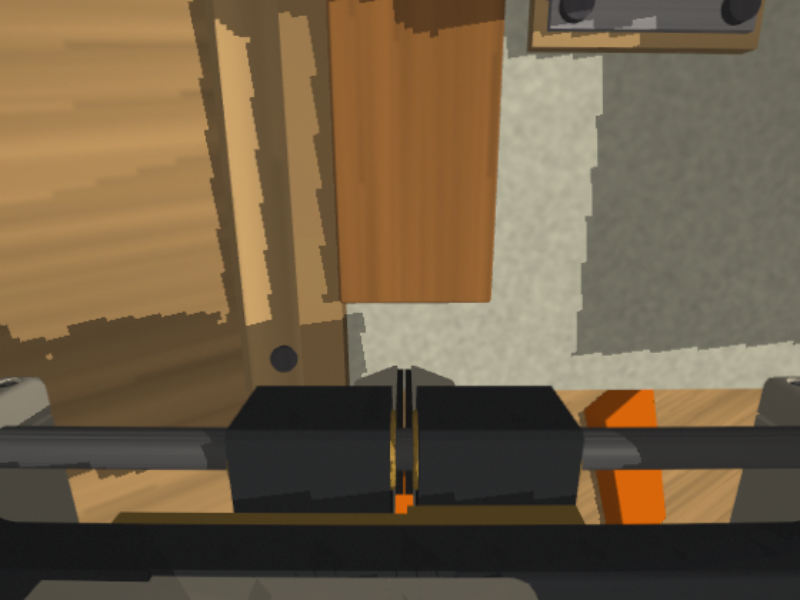

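View pics/s2.png

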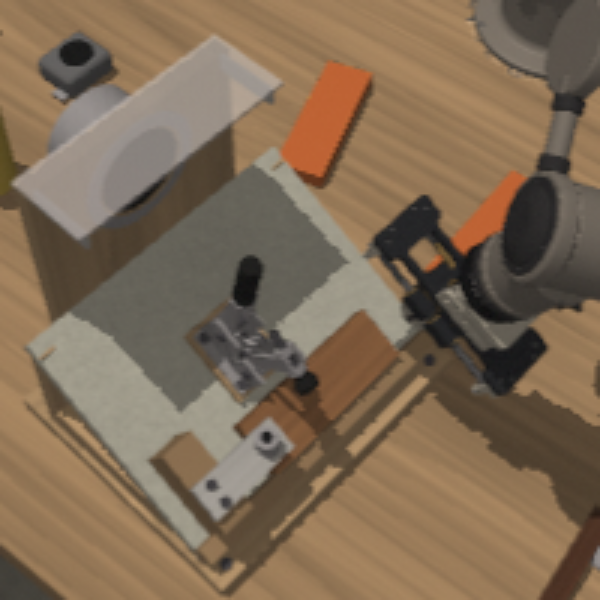

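The wrist view shows the closed fingers at (404,375), behind the blank's near end at (342–490,301), square to it and within its width. I push along the ledge, slowing at the end.

```bash
python3 -m inch '[[[0,-0.05,0,0,0,0,1],[0,-0.09,0,0,0,0,1],[0,-0.12,0,0,0,0,1],[0,-0.15,0,0,0,0,1],[0,-0.18,0,0,0,0,1],[0,-0.21,0,0,0,0,1],[0,-0.24,0,0,0,0,1],[0,-0.27,0,0,0,0,1],[0,-0.3,0,0,0,0,1],[0,-0.315,0,0,0,0,1]]]'; python3 go.py -187 -30 11 y
```

```text
time: 7.75
tool_pos: [600.9, 103.6, 54.1]
tcp_rot: [-3.141, -0.524, -1.676]
contact_force: [-0.1, 0.3, -0.4]
grip_width: 0.2
bed now [-193.7  -30.1   10. ] t 7.75 F [-0.1  0.5 -0.1] target world [607.6 103.5  55. ]
shift [-0.001 -0.033 -0.005] turn [ 0.001 -0.    -0.002]
```

```bash
python3 -m inch '[[[0,-0.005,0,0,0,0,1],[0,-0.01,0,0,0,0,1],[0,-0.015,0,0,0,0,1],[0,-0.02,0,0,0,0,1],[0,-0.025,0,0,0,0,1],[0,-0.025,0,0,0,0,1],[0,-0.025,0,0,0,0,1],[0,-0.025,0,0,0,0,1],[0,-0.025,0,0,0,0,1],[0,-0.025,0,0,0,0,1]]]'; python3 go.py -187 -30 11 y
python3 - <<'E'
from plant import bot
import cv2
a=cv2.cvtColor(bot.capture("wrist"),cv2.COLOR_RGB2BGR);cv2.imwrite("pics/w3.png",cv2.resize(a,(800,600)))
E
```

```text
time: 9.0
tool_pos: [605.5, 103.2, 54.2]
tcp_rot: [-3.142, -0.524, -1.675]
contact_force: [-0.5, 0.4, 0.1]
grip_width: 0.4
bed now [-189.1  -30.1   10.1] t 9.0 F [-0.5  0.2  0.3] target world [607.6 103.5  55. ]
shift [-0.    -0.01  -0.005] turn [ 0.001 -0.    -0.002]
```

View pics/w3.png

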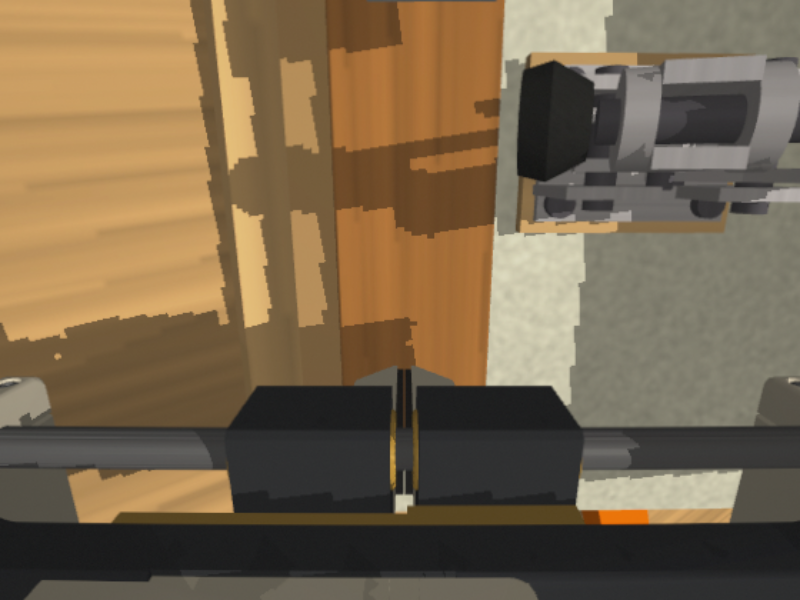

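The blank has moved up and stays along the ledge, but there is no stop force yet. I nudge on in 1 mm steps.

```bash
python3 -m inch '[[[0,-0.004,0,0,0,0,1],[0,-0.008,0,0,0,0,1],[0,-0.012,0,0,0,0,1],[0,-0.016,0,0,0,0,1],[0,-0.02,0,0,0,0,1],[0,-0.02,0,0,0,0,1],[0,-0.02,0,0,0,0,1],[0,-0.02,0,0,0,0,1],[0,-0.02,0,0,0,0,1],[0,-0.02,0,0,0,0,1]]]'; python3 go.py -187 -30 11 y
```

```text
time: 10.3
tool_pos: [609.4, 102.8, 54.2]
tcp_rot: [3.142, -0.524, -1.675]
contact_force: [0.8, 0.5, -0.0]
grip_width: 0.2
bed now [-185.1  -30.1   10. ] t 10.3 F [0.7 0.5 0.2] target world [607.6 103.5  55. ]
shift [-0.     0.009 -0.005] turn [ 0.001 -0.    -0.002]
```

```bash
python3 -m inch '[[[0,-0.004,0,0,0,0,1],[0,-0.008,0,0,0,0,1],[0,-0.012,0,0,0,0,1],[0,-0.016,0,0,0,0,1],[0,-0.02,0,0,0,0,1],[0,-0.02,0,0,0,0,1],[0,-0.02,0,0,0,0,1],[0,-0.02,0,0,0,0,1],[0,-0.02,0,0,0,0,1],[0,-0.02,0,0,0,0,1]]]'; python3 go.py -187 -30 11 y
python3 - <<'E'
from plant import bot
import cv2
a=cv2.cvtColor(bot.capture("scene"),cv2.COLOR_RGB2BGR)[210:340,220:350];cv2.imwrite("pics/s3.png",cv2.resize(a,(600,600),interpolation=cv2.INTER_CUBIC))
E
```

```text
time: 11.55
tool_pos: [613.4, 102.4, 54.2]
tcp_rot: [-3.142, -0.524, -1.675]
contact_force: [1.2, 0.5, 0.3]
grip_width: 0.6
bed now [-181.1  -30.1   10.1] t 11.55 F [1.1 0.4 0.5] target world [607.6 103.5  55. ]
shift [-0.     0.03  -0.005] turn [ 0.001 -0.    -0.002]
```

View pics/s3.png

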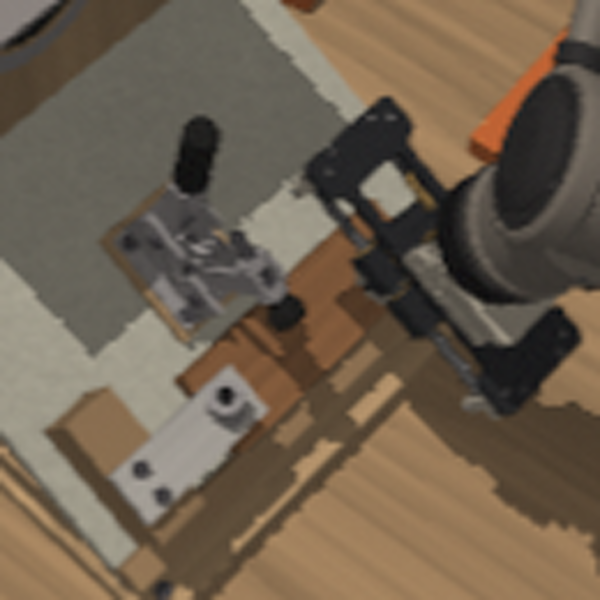

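```bash
python3 - <<'E'
from h import *
from plant import bot
S=bot.camera_params("scene");v=np.load("jig.npy");R=jigR(v[3])
for p in [(0,-60,22),(0,-91,0),(0,-91,50),(36,-91,50),(-100,-136,48),(-64,-52,58),(-64,-16,58)]:
    print(p,((proj(R@np.array(p,float)+v[:3],S)[0]-[220,210])*600/130).round())
P=cast(np.array([180,380])*130/600+[220,210],S,S["R"],S["t"],R@[0,0,22]+v[:3],R[:,2]);print(R.T@(P-v[:3]))
P=cast(np.array([50,430])*130/600+[220,210],S,S["R"],S["t"],R@[0,0,50]+v[:3],R[:,2]);print("stop back uphill",R.T@(P-v[:3]))
P=cast(np.array([105,388])*130/600+[220,210],S,S["R"],S["t"],R@[0,0,50]+v[:3],R[:,2]);print("stop front uphill",R.T@(P-v[:3]))
E
```

```text
(0, -60, 22) [125. 430.]
(0, -91, 0) [ 83. 394.]
(0, -91, 50) [107. 387.]
(36, -91, 50) [ 62. 427.]
(-100, -136, 48) [177. 224.]
(-64, -52, 58) [227. 366.]
(-64, -16, 58) [264. 411.]
[-46.7864683  -59.55429692  22.        ]
stop back uphill [ 42.56645489 -94.70783175  50.        ]
stop front uphill [  1.18369933 -91.14635041  50.        ]
```

The scene ray puts the blank's far end at x≈-47, so the blank has not moved even though the TCP reads x=-181. The fingers may be passing over it, so I look more closely.

```bash
python3 - <<'E'
from h import *
from plant import bot
import pickle
S=bot.camera_params("scene");W=bot.camera_params("wrist");v=np.load("jig.npy");R=jigR(v[3])
o=bot.get_obs();print(o["tau"],o["joint_positions"])
a=cv2.cvtColor(bot.capture("wrist"),cv2.COLOR_RGB2BGR);WR,Wt=wcam(W,o["tool_pos"],o["tcp_rot"])
s=cv2.cvtColor(bot.capture("scene"),cv2.COLOR_RGB2BGR)
for p,c in [((-228,-60,22),(255,0,255)),((-228,0,22),(255,0,255)),((-180,-60,22),(0,255,0)),((-180,0,22),(0,255,0)),((-181,-30,10),(0,0,255))]:
    P=R@np.array(p,float)+v[:3]
    for im,uv in ((a,proj(P,W,WR,Wt)[0]),(s,proj(P,S)[0])):
        im[int(uv[1]),int(uv[0])]=c; print(p,uv.round())
cv2.imwrite("pics/w4.png",cv2.resize(a,(800,600),interpolation=cv2.INTER_NEAREST)); cv2.imwrite("pics/s4.png",cv2.resize(s[210:310,260:360],(600,600),interpolation=cv2.INTER_NEAREST))
E
```

```text
[ 1.02071117e-03 -6.18786335e+01 -2.15123016e+01 -1.92011118e+00
  1.19121630e+00  4.07502847e-02] [ 0.30412196  0.81162425  1.22121522 -0.48860601  1.3612762   2.14466846]
(-228, -60, 22) [330. 324.]
(-228, -60, 22) [301. 253.]
(-228, 0, 22) [237. 324.]
(-228, 0, 22) [313. 268.]
(-180, -60, 22) [333. 255.]
(-180, -60, 22) [290. 263.]
(-180, 0, 22) [234. 255.]
(-180, 0, 22) [303. 278.]
(-181, -30, 10) [283. 249.]
(-181, -30, 10) [295. 271.]
```

View pics/w4.png

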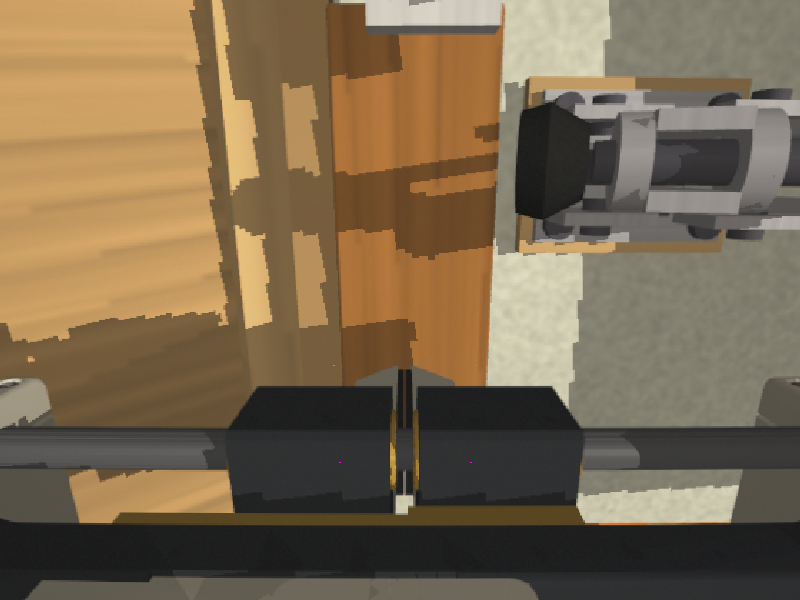

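View pics/s4.png

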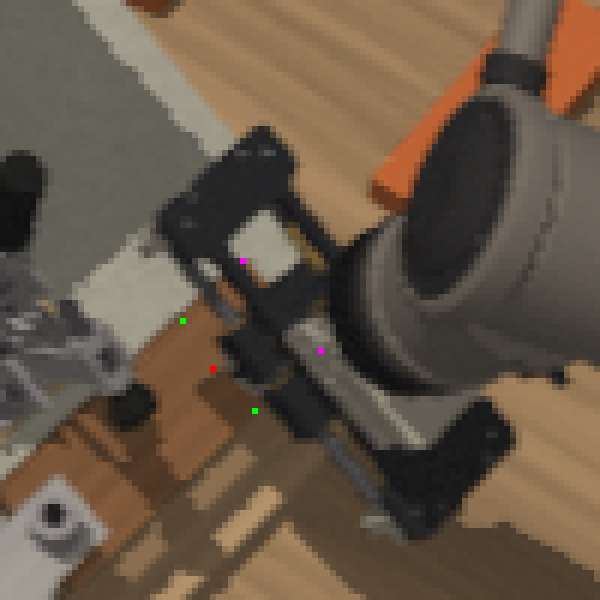

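```bash
python3 - <<'E'
from h import *
from plant import bot
import pickle
S=bot.camera_params("scene");W=bot.camera_params("wrist");v=np.load("jig.npy");R=jigR(v[3])
o=bot.get_obs();WR,Wt=wcam(W,o["tool_pos"],o["tcp_rot"]);Rt=Ro.from_euler('xyz',o["tcp_rot"]).as_matrix()
for z in (0,-10,-19,-30,-40,-50,-60,-66):
  for y in (0,-9.5):
    P=Rt@[0,y,z]+o["tool_pos"]; print(z,y,"scene crop",((proj(P,S)[0]-[260,210])*6).round(),"w800",(proj(P,W,WR,Wt)[0]/.7).round())
print("open fingers?",o["grip_width"])
T=bot.camera_params("top");a=cv2.cvtColor(bot.capture("top"),cv2.COLOR_RGB2BGR)[75:235,205:365];cv2.imwrite("pics/t4.png",cv2.resize(a,(600,600),interpolation=cv2.INTER_CUBIC))
E
```

```text
0 0 scene crop [210. 366.] w800 [405. 357.]
0 -9.5 scene crop [198. 378.] w800 [405. 336.]
-10 0 scene crop [218. 363.] w800 [405. 365.]
-10 -9.5 scene crop [206. 375.] w800 [405. 344.]
-19 0 scene crop [226. 361.] w800 [405. 374.]
-19 -9.5 scene crop [213. 373.] w800 [405. 352.]
-30 0 scene crop [235. 358.] w800 [405. 385.]
-30 -9.5 scene crop [222. 370.] w800 [405. 363.]
-40 0 scene crop [243. 355.] w800 [405. 397.]
-40 -9.5 scene crop [230. 367.] w800 [405. 373.]
-50 0 scene crop [252. 352.] w800 [405. 410.]
-50 -9.5 scene crop [239. 365.] w800 [405. 385.]
-60 0 scene crop [260. 349.] w800 [405. 425.]
-60 -9.5 scene crop [247. 362.] w800 [405. 399.]
-66 0 scene crop [266. 348.] w800 [405. 435.]
-66 -9.5 scene crop [253. 360.] w800 [405. 408.]
open fingers? 0.4314353746678795
```

View pics/t4.png

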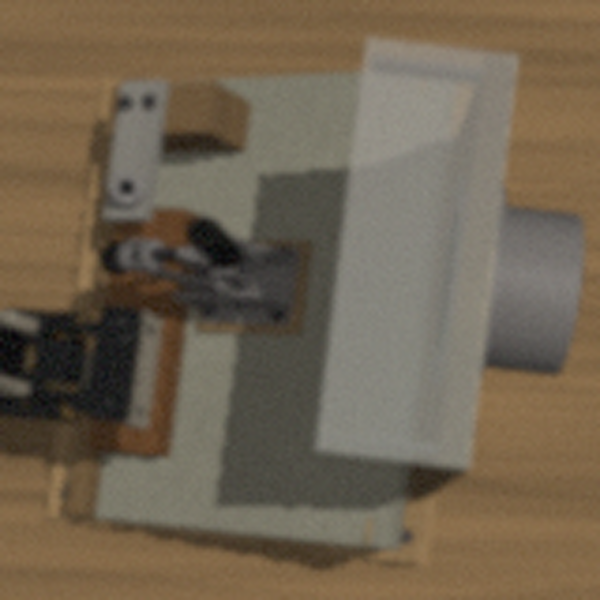

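The top view confirms it: the blank's near end is still at crop y=455 with the gripper above it. The visible fingertips end about 15–35 mm short of the stated TCP, so they passed over the blank. I back off behind the blank and go lower, watching the force.

```bash
python3 -m inch '[[[0,0.1,0,0,0,0,1],[0,0.2,0,0,0,0,1],[0,0.3,0,0,0,0,1],[0,0.38,0,0,0,0,1],[0,0.38,0,0,0,0,1],[0,0.38,0.01,0,0,0,1],[0,0.38,0.02,0,0,0,1],[0,0.38,0.03,0,0,0,1],[0,0.38,0.03,0,0,0,1],[0,0.38,0.03,0,0,0,1]]]'; python3 go.py -256 -30 0 y
python3 - <<'E'
from plant import bot
import cv2
a=cv2.cvtColor(bot.capture("wrist"),cv2.COLOR_RGB2BGR)[200:350,180:380];cv2.imwrite("pics/w5.png",cv2.resize(a,(800,600)))
E
```

```text
time: 13.0
tool_pos: [537.6, 107.2, 48.9]
tcp_rot: [-3.142, -0.524, -1.676]
contact_force: [0.3, 0.4, -0.2]
grip_width: 0.5
bed now [-257.  -30.    4.] t 13.0 F [0.3 0.4 0. ] target world [538.4 105.1  45.4]
shift [-0.    -0.005  0.02 ] turn [ 0.001 -0.    -0.002]
```

View pics/w5.png

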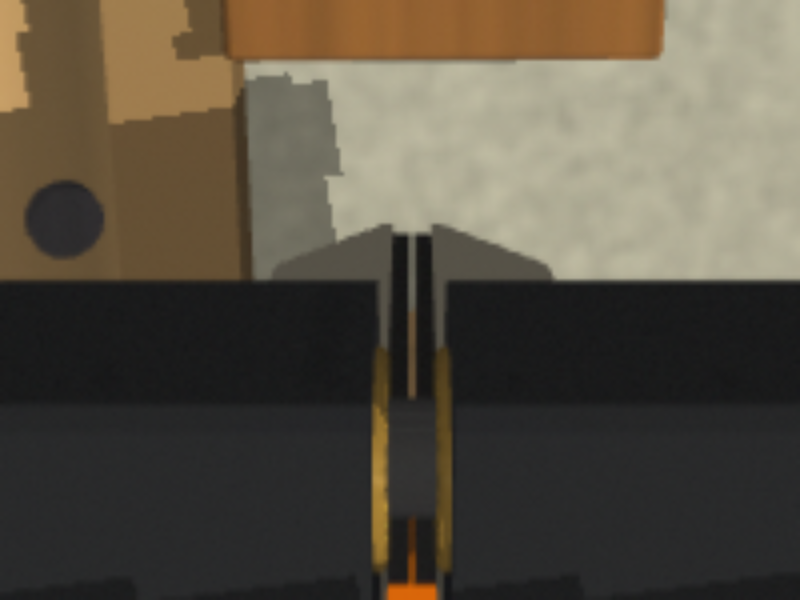

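```bash
python3 -m inch '[[[0,0,0.01,0,0,0,1],[0,0,0.015,0,0,0,1],[0,0,0.02,0,0,0,1],[0,0,0.025,0,0,0,1],[0,0,0.03,0,0,0,1],[0,0,0.035,0,0,0,1],[0,0,0.04,0,0,0,1],[0,0,0.045,0,0,0,1],[0,0,0.05,0,0,0,1],[0,0,0.05,0,0,0,1]]]'; python3 go.py -256 -30 0 y
```

```text
time: 14.3
tool_pos: [537.0, 102.3, 40.2]
tcp_rot: [3.141, -0.524, -1.675]
contact_force: [-0.3, -0.1, 0.4]
grip_width: 0.6
bed now [-257.1  -30.    -6. ] t 14.3 F [-0.3 -0.3  0.3] target world [538.4 105.1  45.4]
shift [ 0.    -0.006 -0.03 ] turn [ 0.001 -0.001 -0.002]
```

```bash
python3 -m inch '[[[0,0,0.005,0,0,0,1],[0,0,0.01,0,0,0,1],[0,0,0.015,0,0,0,1],[0,0,0.02,0,0,0,1],[0,0,0.025,0,0,0,1],[0,0,0.03,0,0,0,1],[0,0,0.035,0,0,0,1],[0,0,0.04,0,0,0,1],[0,0,0.04,0,0,0,1],[0,0,0.04,0,0,0,1]]]'; python3 go.py -256 -30 0 y
python3 - <<'E'
from plant import bot
import cv2
a=cv2.cvtColor(bot.capture("wrist"),cv2.COLOR_RGB2BGR)[100:325,130:430];cv2.imwrite("pics/w6.png",cv2.resize(a,(800,600)))
a=cv2.cvtColor(bot.capture("scene"),cv2.COLOR_RGB2BGR)[190:310,270:390];cv2.imwrite("pics/s6.png",cv2.resize(a,(600,600),interpolation=cv2.INTER_CUBIC))
E
```

```text
time: 15.55
tool_pos: [536.6, 98.3, 33.4]
tcp_rot: [-3.142, -0.524, -1.675]
contact_force: [1.0, 0.2, 0.3]
grip_width: 0.8
bed now [-257.1  -30.   -13.9] t 15.55 F [1.  0.  0.4] target world [538.4 105.1  45.4]
shift [-0.    -0.005 -0.07 ] turn [ 0.001 -0.    -0.002]
```

View pics/w6.png

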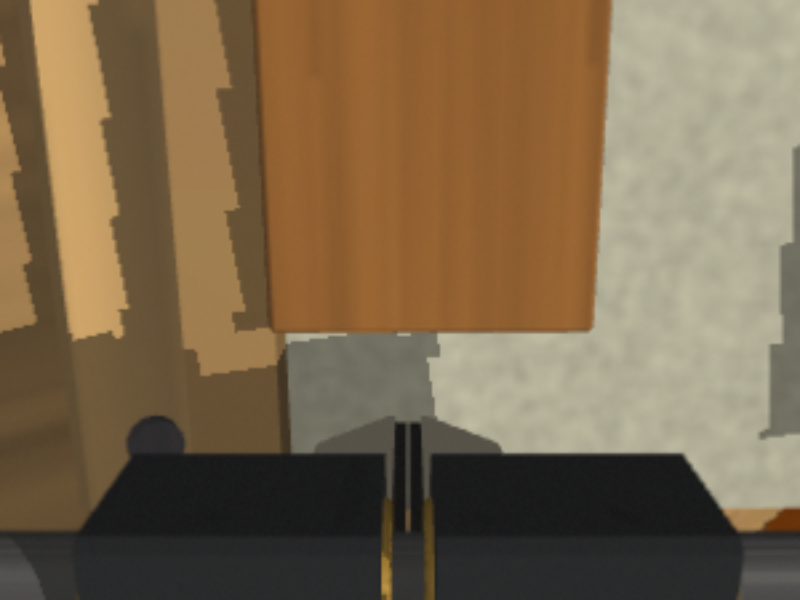

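View pics/s6.png

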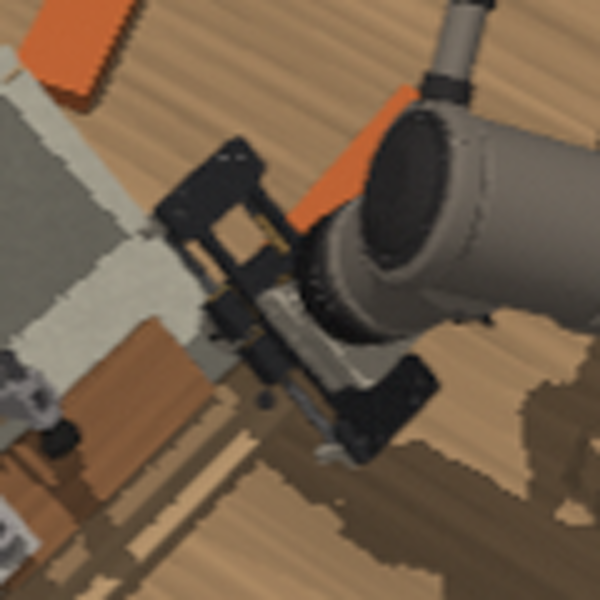

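```bash
python3 -m inch '[[[0,0,0.005,0,0,0,1],[0,0,0.01,0,0,0,1],[0,0,0.015,0,0,0,1],[0,0,0.02,0,0,0,1],[0,0,0.025,0,0,0,1],[0,0,0.03,0,0,0,1],[0,0,0.035,0,0,0,1],[0,0,0.04,0,0,0,1],[0,0,0.04,0,0,0,1],[0,0,0.04,0,0,0,1]]]'; python3 go.py -256 -30 0 y
```

```text
time: 16.9
tool_pos: [536.2, 94.4, 26.5]
tcp_rot: [-3.141, -0.524, -1.675]
contact_force: [-0.3, 1.4, -0.3]
grip_width: 0.5
bed now [-257.1  -30.   -21.9] t 16.9 F [-0.5  1.3  0.4] target world [538.4 105.1  45.4]
shift [ 0.    -0.005 -0.109] turn [ 0.001 -0.    -0.002]
```

```bash
python3 -m inch '[[[0,-0.04,0,0,0,0,1],[0,-0.08,0,0,0,0,1],[0,-0.11,0,0,0,0,1],[0,-0.14,0,0,0,0,1],[0,-0.17,0,0,0,0,1],[0,-0.2,0,0,0,0,1],[0,-0.23,0,0,0,0,1],[0,-0.26,0,0,0,0,1],[0,-0.285,0,0,0,0,1],[0,-0.285,0,0,0,0,1]]]'; python3 go.py -189 -30 -22 y
python3 - <<'E'
from plant import bot
import cv2
a=cv2.cvtColor(bot.capture("wrist"),cv2.COLOR_RGB2BGR);cv2.imwrite("pics/w7.png",cv2.resize(a,(800,600)))
E
```

```text
time: 18.15
tool_pos: [593.5, 88.3, 26.5]
tcp_rot: [-3.141, -0.524, -1.676]
contact_force: [-0.2, 0.8, -0.5]
grip_width: 0.7
bed now [-199.4  -30.2  -21.9] t 18.15 F [-0.3  0.9  0. ] target world [603.9  87.3  26.4]
shift [-0.001 -0.052  0.   ] turn [-0.    -0.    -0.002]
```

View pics/w7.png

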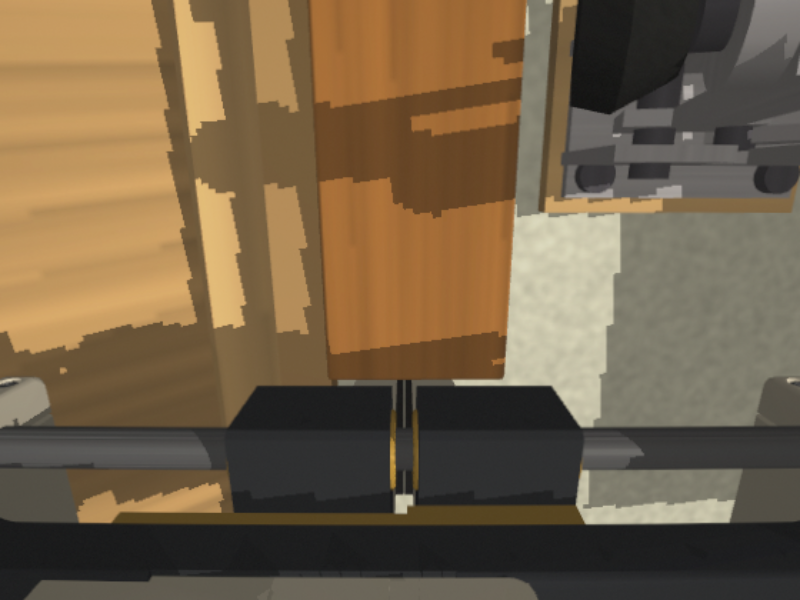

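The blank's end is now at row 378 and hides the fingertips, so it is in contact and being pushed. I measure the end position.

```bash
cat > bl.py <<'E'
import sys
from h import *
from plant import bot
W=bot.camera_params("wrist");v=np.load("jig.npy");R=jigR(v[3]);o=bot.get_obs();WR,Wt=wcam(W,o["tool_pos"],o["tcp_rot"])
for a in sys.argv[1:]:
    uv=np.array(eval(a),float)*.7
    print(a,(R.T@(cast(uv,W,WR,Wt,R@[0,0,22]+v[:3],R[:,2])-v[:3])).round(1))
E
python3 bl.py 330,378 505,378
```

```text
330,378 [-190.2   -3.8   22. ]
505,378 [-190.4  -65.4   22. ]
```

```bash
python3 -m inch '[[[0,-0.01,0,0,0,0,1],[0,-0.02,0,0,0,0,1],[0,-0.03,0,0,0,0,1],[0,-0.037,0,0,0,0,1],[0,-0.042,0,0,0,0,1],[0,-0.046,0,0,0,0,1],[0,-0.05,0,0,0,0,1],[0,-0.053,0,0,0,0,1],[0,-0.056,0,0,0,0,1],[0,-0.056,0,0,0,0,1]]]'; python3 go.py -189 -30 -22 y
```

```text
time: 19.45
tool_pos: [601.3, 87.5, 26.5]
tcp_rot: [3.136, -0.525, -1.674]
contact_force: [-12.2, 3.4, 6.7]
grip_width: 0.3
bed now [-191.6  -30.1  -21.9] t 19.45 F [-12.5  -1.5   6.8] target world [603.9  87.3  26.4]
shift [-0.001 -0.013  0.   ] turn [ 0.008 -0.002 -0.   ]
```

There is a 12 N reaction along -x, so the blank is hard on the stop. Tip offset: the fingers end about 33 mm behind the stated TCP, from the tip pixels and the 9.5 mm contact offset. I check the blank in a picture and triangulate the visor edge.

```bash
python3 - <<'E'
from h import *
from plant import bot
S=bot.camera_params("scene");T=bot.camera_params("top");v=np.load("jig.npy");R=jigR(v[3])
def ray(uv,p):
    c=-p["R"].T@p["t"]; q=cast(np.array(uv),p,p["R"],p["t"],np.zeros(3),np.array([0,0,1.])); d=q-c; return c,d/np.linalg.norm(d)
for t,s in (((370,40),(92,235)),((318,450),(312,62))):
    c1,d1=ray(np.array(t)/3.75+[205,75],T);c2,d2=ray(np.array(s)*.3+[180,160],S)
    k=np.linalg.lstsq(np.c_[d1,-d2],c2-c1,rcond=None)[0]; A=c1+k[0]*d1;B=c2+k[1]*d2
    print("visor world",((A+B)/2).round(),"gap",np.linalg.norm(A-B).round(1),"bed",(R.T@((A+B)/2-v[:3])).round())
a=cv2.cvtColor(bot.capture("scene"),cv2.COLOR_RGB2BGR)[210:340,220:350];cv2.imwrite("pics/s8.png",cv2.resize(a,(600,600),interpolation=cv2.INTER_CUBIC))
E
```

```text
visor world [787. -52. 328.] gap 5.7 bed [   8. -285.  180.]
visor world [550. -29. 326.] gap 1.8 bed [-231. -285.  177.]
```

View pics/s8.png

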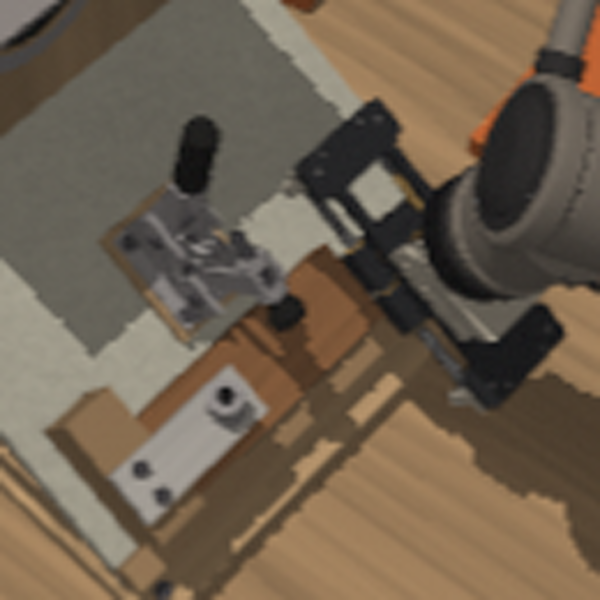

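The picture shows the blank's end now meeting the stop beside the bracket (about (135,420)), still flat along the ledge with the clamp open. The visor edge is at bed y≈-285, z≈178. I back off, rise, and turn the jaws along the ledge.

```bash
python3 go.py -100 -140 175 x; python3 -m inch '[[[0,0.05,0,0,0,0,1],[0,0.1,-0.1,0,0,0,1],[0,0.1,-0.3,0,0,0,1],[0,0.1,-0.5,0,0,-0.2,1],[0,0.1,-0.7,0,0,-0.4,1],[0,0.1,-0.9,0,0,-0.6,1],[0,0.1,-1,0,0,-0.8,1],[0,0.1,-1,0,0,-1,1],[0,0.1,-1,0,0,-1,1],[0,0.1,-1,0,0,-1,1]]]'; python3 go.py -100 -140 185 x
```

```text
bed now [-191.6  -30.2  -21.9] t 19.5 F [-12.1  -1.9   5.7] target world [692.8  81.4 252. ]
shift [ 0.551 -0.452 -0.986] turn [ 0.008  0.004 -2.   ]
time: 20.75
tool_pos: [594.4, 189.0, 200.0]
tcp_rot: [2.755, -0.363, -0.821]
contact_force: [-0.2, 0.3, 0.1]
grip_width: 0.2
bed now [-208.9  -30.1  178.4] t 20.75 F [-0.2  0.2  0.2] target world [693.3  86.3 260.7]
shift [ 0.774  0.    -0.033] turn [ 0.     0.    -1.005]
```

```bash
python3 -m inch '[[[0.15,0,-0.03,0,0,-0.2,1],[0.3,0,-0.03,0,0,-0.4,1],[0.45,0,-0.03,0,0,-0.6,1],[0.6,0,-0.03,0,0,-0.8,1],[0.77,0,-0.03,0,0,-1,1],[0.77,0,-0.03,0,0,-1,1],[0.77,0,-0.03,0,0,-1,1],[0.77,0,-0.03,0,0,-1,1],[0.77,0,-0.03,0,0,-1,1],[0.77,0,-0.03,0,0,-1,1]]]'; python3 go.py -100 -136 121 x
python3 - <<'E'
from plant import bot
import cv2
a=cv2.cvtColor(bot.capture("wrist"),cv2.COLOR_RGB2BGR);cv2.imwrite("pics/w9.png",cv2.resize(a,(800,600)))
a=cv2.cvtColor(bot.capture("scene"),cv2.COLOR_RGB2BGR)[150:310,190:350];cv2.imwrite("pics/s9.png",cv2.resize(a,(600,600),interpolation=cv2.INTER_CUBIC))
E
```

```text
time: 22.0
tool_pos: [693.1, 87.2, 259.3]
tcp_rot: [2.618, -0.0, -0.104]
contact_force: [0.5, 0.1, 0.5]
grip_width: -0.1
bed now [-100.3 -138.6  184.3] t 22.0 F [ 0.5 -0.2  0.5] target world [690.4  58.  203.2]
shift [ 0.001 -0.013  0.316] turn [ 0.     0.001 -0.001]
```

View pics/w9.png

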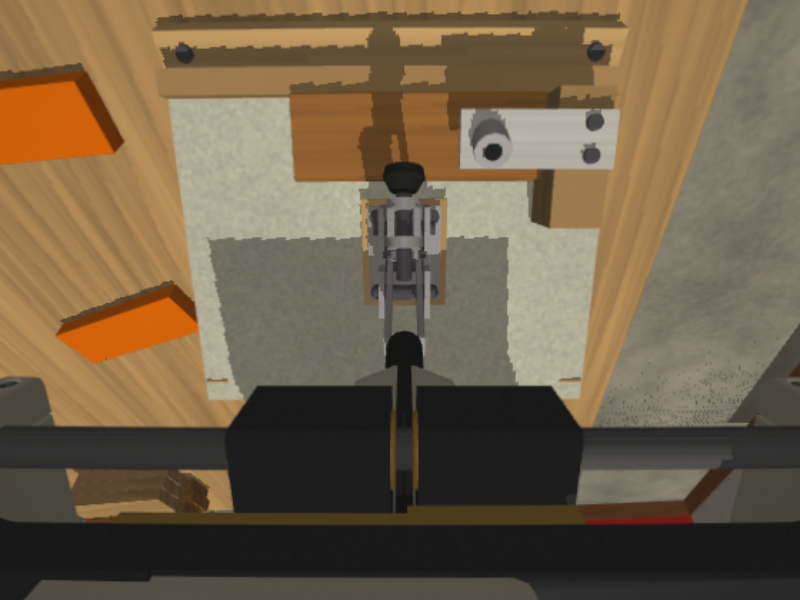

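View pics/s9.png

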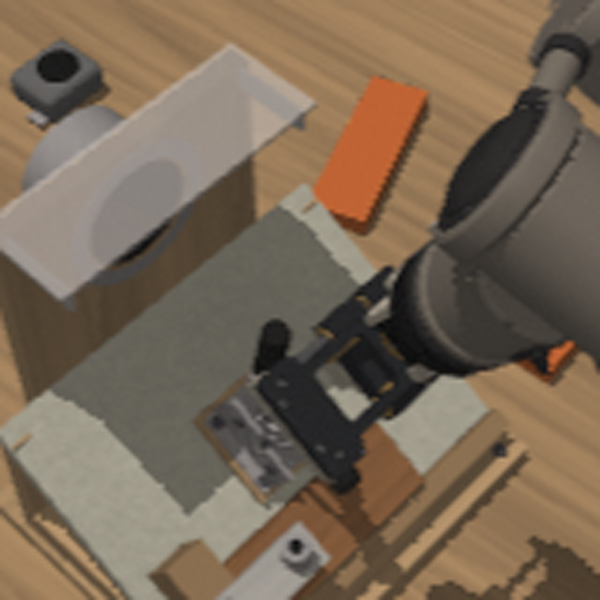

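The wrist view shows fingers and grip in line at column 404, the blank under the bracket against the stop, and the clamp open. I check the grip's predicted pixels.

```bash
python3 - <<'E'
from h import *
from plant import bot
S=bot.camera_params("scene");W=bot.camera_params("wrist");v=np.load("jig.npy");R=jigR(v[3]);o=bot.get_obs();WR,Wt=wcam(W,o["tool_pos"],o["tcp_rot"])
e=1.239
for r in(58,92,125):
  for n in (-11,11):
    P=R@np.array([-100,-136-r*np.cos(e)+n*np.sin(e),48+r*np.sin(e)+n*np.cos(e)])+v[:3]
    print(r,n,(proj(P,W,WR,Wt)[0]/.7).round(),((proj(P,S)[0]-[190,150])*3.75).round())
for p in [(-180,0,22),(-180,-60,22),(-100,-30,22)]: print(p,(proj(R@np.array(p,float)+v[:3],W,WR,Wt)[0]/.7).round())
print("r  e  tipcenter y, TCPz")
for q,r in((0,108),(.3,106),(.6,102),(.77,100),(.9,98),(1.0,96),(1.08,95),(1.187,94)):
    e=1.239-q; print(q,round(-136-r*np.cos(e)+11*np.sin(e)+9.5,1),round(48+r*np.sin(e)+11*np.cos(e)-33,1))
E
```

```text
58 -11 [404. 347.] [254. 365.]
58 11 [404. 319.] [275. 385.]
92 -11 [405. 384.] [258. 345.]
92 11 [404. 355.] [280. 365.]
125 -11 [405. 428.] [263. 324.]
125 11 [405. 399.] [286. 345.]
(-180, 0, 22) [290.  87.]
(-180, -60, 22) [296. 176.]
(-100, -30, 22) [404. 132.]
r  e  tipcenter y, TCPz
0 -151.3 120.7
0.3 -180.2 107.0
0.6 -201.8 84.7
0.77 -210.7 70.0
0.9 -215.3 58.0
1.0 -217.2 48.4
1.08 -218.6 40.9
1.187 -219.8 30.9
```

```bash
python3 -m inch '[[[0,0,0.15,0,0,0,1],[0,0,0.26,0,0,0,1],[0,0,0.316,0,0,0,1],[0,0,0.316,0,0,0,1],[0,0.03,0.316,0,0,0,1],[0,0.064,0.318,0,0,0,1],[0,0.1,0.33,0,0,0,1],[0,0.139,0.347,0,0,0,1],[0,0.175,0.365,0,0,0,1],[0,0.208,0.387,0,0,0,1]]]'; python3 go.py -100 -201.8 84.7 x
python3 - <<'E'
from plant import bot
import cv2
a=cv2.cvtColor(bot.capture("wrist"),cv2.COLOR_RGB2BGR);cv2.imwrite("pics/w10.png",cv2.resize(a,(800,600)))
a=cv2.cvtColor(bot.capture("scene"),cv2.COLOR_RGB2BGR)[150:310,190:350];cv2.imwrite("pics/s10.png",cv2.resize(a,(600,600),interpolation=cv2.INTER_CUBIC))
E
```

```text
time: 23.35
tool_pos: [685.4, 11.6, 213.2]
tcp_rot: [2.618, -0.0, -0.105]
contact_force: [-0.6, 0.4, 0.7]
grip_width: 0.5
bed now [-100.1 -181.3  106.4] t 23.35 F [-0.6 -0.1  0.7] target world [682.6 -16.8 204.7]
shift [0.001 0.102 0.108] turn [ 0.001  0.001 -0.002]
```

View pics/w10.png

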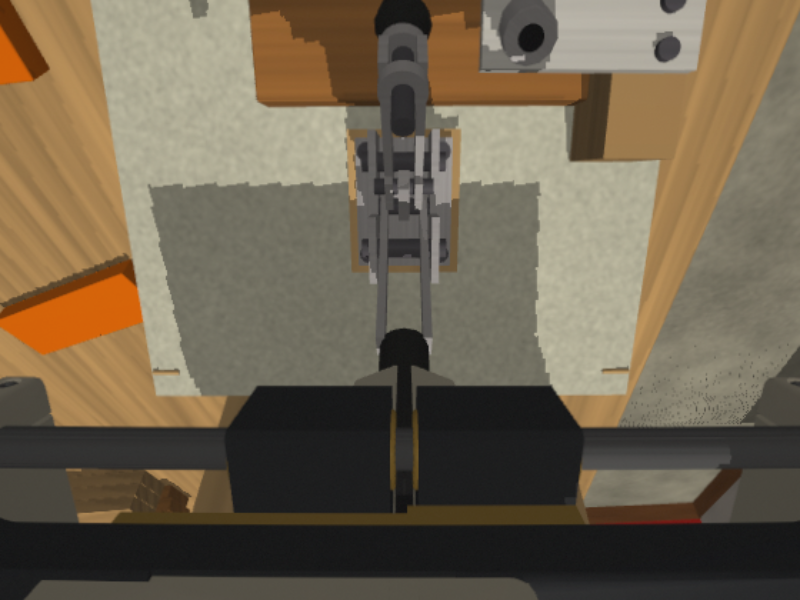

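View pics/s10.png

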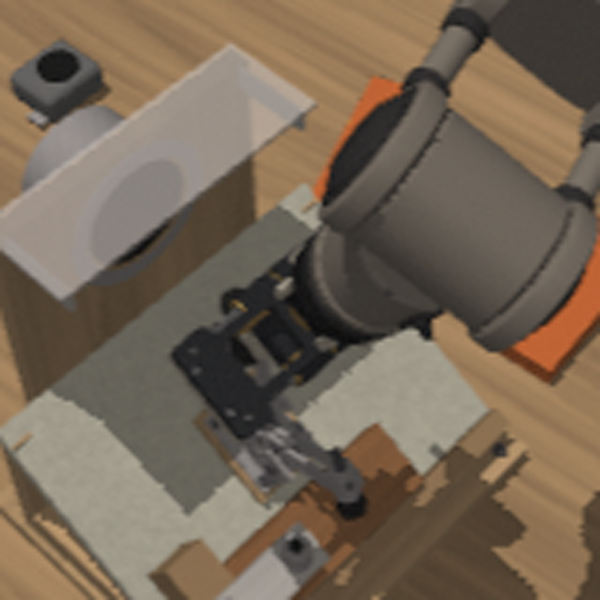

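The arm and foot have swung toward the blank and the handle follows the fingers with little force. I continue along the arc.

```bash
python3 -m inch '[[[0,0.03,0.025,0,0,0,1],[0,0.059,0.053,0,0,0,1],[0,0.085,0.082,0,0,0,1],[0,0.108,0.112,0,0,0,1],[0,0.13,0.148,0,0,0,1],[0,0.153,0.185,0,0,0,1],[0,0.165,0.215,0,0,0,1],[0,0.176,0.245,0,0,0,1],[0,0.18,0.27,0,0,0,1],[0,0.185,0.293,0,0,0,1]]]'; python3 go.py -100 -219 31 x
python3 - <<'E'
from plant import bot
import cv2
a=cv2.cvtColor(bot.capture("wrist"),cv2.COLOR_RGB2BGR);cv2.imwrite("pics/w11.png",cv2.resize(a,(800,600)))
E
```

```text
time: 24.7
tool_pos: [679.8, -49.2, 184.0]
tcp_rot: [2.616, -0.005, -0.105]
contact_force: [-0.9, 1.5, 11.3]
grip_width: 0.4
bed now [ -99.5 -219.7   50.5] t 24.7 F [-1.  -4.4 10.5] target world [678.3 -58.3 166.8]
shift [-0.003 -0.003  0.097] turn [ 0.002 -0.004 -0.004]
```

View pics/w11.png

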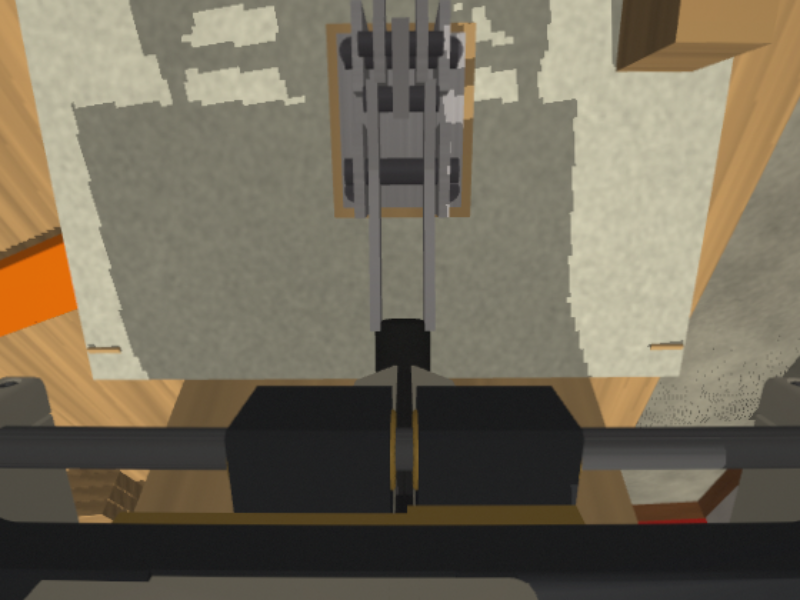

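The fingertips rest on the grip at (404,375) with about 10 N, as expected past first contact of the foot. I press on along the arc, past centre.

```bash
python3 -m inch '[[[0,0.002,0.02,0,0,0,1],[0,0.004,0.035,0,0,0,1],[0,0.006,0.05,0,0,0,1],[0,0.008,0.065,0,0,0,1],[0,0.01,0.08,0,0,0,1],[0,0.01,0.09,0,0,0,1],[0,0.01,0.09,0,0,0,1],[0,0.01,0.09,0,0,0,1],[0,0.01,0.09,0,0,0,1],[0,0.01,0.09,0,0,0,1]]]'; python3 go.py -100 -219 31 x
python3 - <<'E'
from plant import bot
import cv2
a=cv2.cvtColor(bot.capture("wrist"),cv2.COLOR_RGB2BGR);cv2.imwrite("pics/w12.png",cv2.resize(a,(800,600)))
E
```

```text
time: 26.0
tool_pos: [678.4, -56.9, 169.3]
tcp_rot: [2.62, -0.003, -0.103]
contact_force: [-4.2, 11.1, 15.3]
grip_width: 0.3
bed now [-100.1 -219.    33.8] t 26.0 F [-5.3  1.5 18.6] target world [678.3 -58.3 166.8]
shift [ 0.001 -0.     0.014] turn [-0.002 -0.004 -0.002]
```

View pics/w12.png

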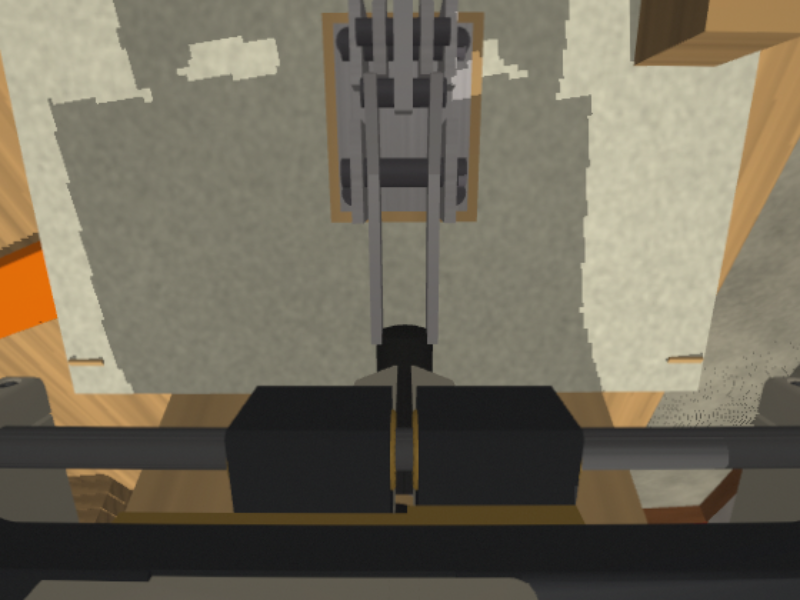

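At 18.6 N, above the fading over-centre load, the handle should be on its end stop. I lift off along the bed normal and look.

```bash
python3 -m inch '[[[0,0,-0.02,0,0,0,1],[0,0,-0.05,0,0,0,1],[0,0,-0.1,0,0,0,1],[0,-0.1,-0.2,0,0,0,1],[0,-0.2,-0.35,0,0,0,1],[0,-0.3,-0.5,0,0,0,1],[0,-0.4,-0.7,0,0,0,1],[0,-0.4,-0.8,0,0,0,1],[0,-0.4,-0.8,0,0,0,1],[0,-0.4,-0.8,0,0,0,1]]]'; python3 go.py -100 -219 31 x
python3 - <<'E'
from h import *
from plant import bot
S=bot.camera_params("scene");W=bot.camera_params("wrist");v=np.load("jig.npy");R=jigR(v[3]);o=bot.get_obs();WR,Wt=wcam(W,o["tool_pos"],o["tcp_rot"])
for q in (.77,1.187):
  e=1.239-q
  for r in (58,125): print(q,r,(proj(R@np.array([-100,-136-r*np.cos(e),48+r*np.sin(e)])+v[:3],W,WR,Wt)[0]/.7).round(),((proj(R@np.array([-100,-136-r*np.cos(e),48+r*np.sin(e)])+v[:3],S)[0]-[190,150])*3.75).round())
for p in [(-180,0,22),(-180,-60,22),(-100,-30,22)]: print(p,(proj(R@np.array(p,float)+v[:3],W,WR,Wt)[0]/.7).round())
a=cv2.cvtColor(bot.capture("wrist"),cv2.COLOR_RGB2BGR);cv2.imwrite("pics/w13.png",cv2.resize(a,(800,600)))
a=cv2.cvtColor(bot.capture("scene"),cv2.COLOR_RGB2BGR)[150:310,190:350];cv2.imwrite("pics/s13.png",cv2.resize(a,(600,600),interpolation=cv2.INTER_CUBIC))
E
```

```text
time: 27.3
tool_pos: [693.4, 88.4, 263.8]
tcp_rot: [2.617, 0.001, -0.105]
contact_force: [0.7, -0.3, 0.1]
grip_width: -0.0
bed now [-100.1 -139.8  188.8] t 27.3 F [ 0.7 -0.3 -0. ] target world [678.3 -58.3 166.8]
shift [0.003 0.395 0.789] turn [ 0.001  0.003 -0.001]
0.77 58 [405. 360.] [224. 348.]
0.77 125 [405. 457.] [185. 276.]
1.187 58 [405. 356.] [209. 348.]
1.187 125 [405. 436.] [155. 278.]
(-180, 0, 22) [292.  87.]
(-180, -60, 22) [297. 175.]
(-100, -30, 22) [404. 131.]
```

View pics/w13.png

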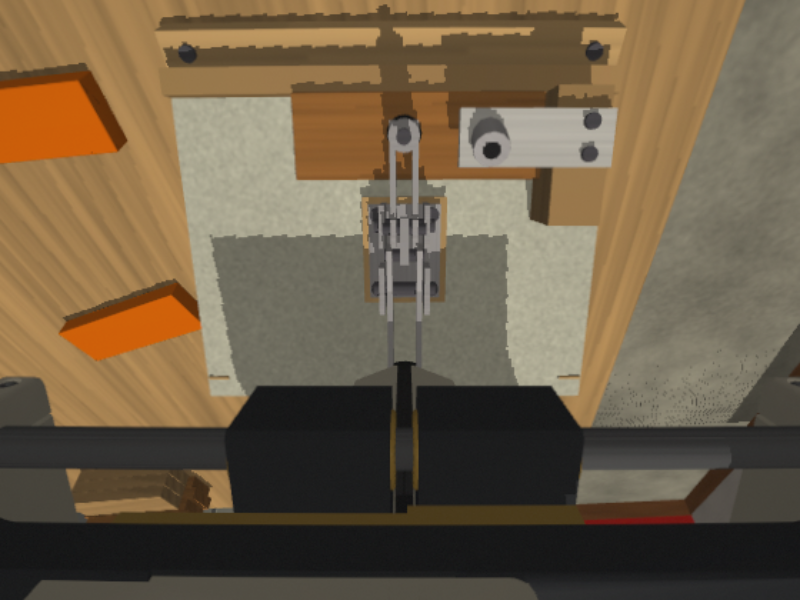

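View pics/s13.png

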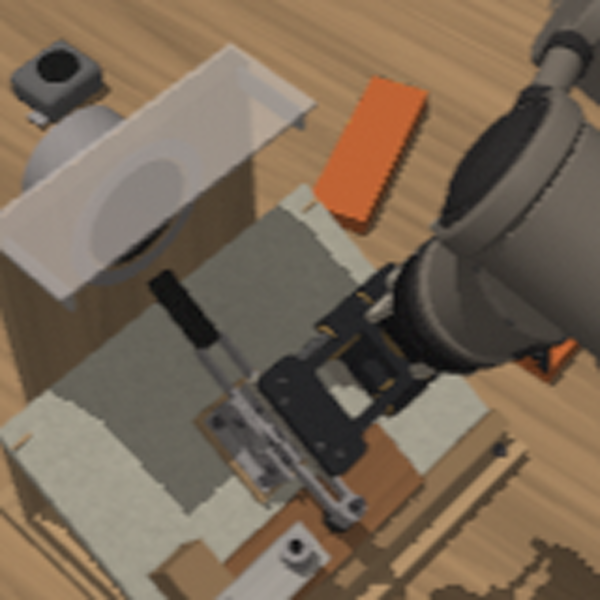

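After release, the handle's end is at scene crop (160,278); I predicted (155,278) for shut and (185,276) for sprung back. The foot sits on the blank at (404,132). The blank's near corners at (292,93) and (296,180) match home, and the robot is clear. I hand the job in.

```bash
python3 -c "
from plant import bot
print(bot.close_job())"
```

```text
the job is handed in; nothing more can be done
None
```

The blank is hard against the end stop and the clamp is shut on it. The job was handed in at about 27.4 s of the 48 s; `close_job` gives no verdict.

- **What I did:** I pushed the blank about 48 mm along the ledge with shut fingers leaning with the bed, until the stop pushed back with about 12 N. Then I turned the jaws along the ledge, came in from the downhill side and pressed the handle over along its arc. It reached about 19 N on its end stop, and I lifted clear.
- **Last checks:**
  - The handle stayed down by itself, with its end within about 5 crop pixels (1–2 image pixels) of where I predicted it for shut.
  - The foot is on the blank, at the place given for the shut clamp.
  - The blank's near corners match the home position to about 4 px.
  - The wrist force was about zero with the robot clear. I never came near the mallet, square, glue bottle or tape measure, but I did not measure them afterwards.
- **What failed or disagreed:**
  - **First push missed:** it passed over the blank without moving it. The fingertips end about 33 mm behind the stated TCP, by my estimate from the wrist picture. The pictures showed the miss, so I repeated the push lower.
  - **Jig fit residuals:** these reached about 2 px (a few mm) in single points.
  - **Foot force:** I could not measure it, so it is only inferred from the clamp being shut.

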